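# Set up the specimen jig: spacer on, locating block out

## Task

Set up the specimen jig for the next sample: first slide the tall spacer ring over the guide shaft so that it lies flat on the base plate, and let go of it. Then take the locating block by its neck and rock it to one side and the other in its seat until it has pushed both keepers well back; lift it straight out and finish while still holding it upright over its seat, just clear of the keepers, about 2 cm above them. Leave the other things on the bench where they are.

Things in the scene. Friction and masses are not known exactly. Their poses are not given: they have to be found in the camera images.
- jig: specimen jig fixed to the table: dark steel base plate 110 (x) x 260 (y) x 12 mm, origin at the centre of its underside, z up. It carries an upright guide shaft at y = +75 mm and, at y = -65 mm, the seat of the locating block with a keeper on either side along y. Its position and yaw vary.
- shaft_top (a point): centre of the top end of the guide shaft: plain steel, 20 mm diameter, standing 55 mm above the plate, chamfered top.
- seat (a point): centre of the seat's floor, on the plate's upper surface; axes as the jig's. A slot 19 mm wide (y) between walls 4 mm high; cheeks 24 mm high, 29 mm apart, stop the block moving along x. The keepers (40 mm high) and their end stops reach 53 mm from here along y.
- block: loose aluminium locating block standing in the seat, 0.1 to 0.25 kg; origin at the centre of its underside, axes as the jig's at the start. From its underside up: tongue 26 (x) x 16 (y) mm, 10 mm tall; shoulder 26 x 30 mm from 10 to 30 mm; plain neck 26 x 22 mm from 30 to 90 mm (its top).
- neck (a point): point on the block's axis 75 mm above its underside: grip the neck here, above the keepers. The block can only rock with its top leaning to the jig's +y or -y, pivoting on the lower edge of its tongue on that side (8 mm off centre). Pulled straight up it rises 2 mm and sticks under the keepers.
- keeper_a (a joint): keeper on the seat's +y side: steel slide whose lip (32 to 40 mm above the seat floor) reaches 3 mm over the block's shoulder. Metres: starts 0 to 0.001, grows as the leaning neck pushes it outward (jig +y), stops at 0.009. Friction 8 N, no spring: it stays put. Clear of the shoulder from 0.0035; leaning the block 0.17 rad (10 degrees) gives 0.004 to 0.0055, 0.23 rad gives good margin.
- keeper_b (a joint): the same keeper on the -y side of the seat; grows as it is pushed outward, towards the jig's -y.
- spacer: the spacer ring: tall plain steel ring (thick sleeve), 44 mm outside diameter, 24 mm bore, 30 mm tall, lying flat on the table, 0.15 to 0.3 kg; origin at the centre of its underside, z along its axis. Starts to the robot's right, its place swapped at random with the flat ring.
- flat_ring: flat steel ring, 56 mm across, bore 34 mm, 8 mm tall, lying flat on the table near the spacer; origin at the centre of its underside. Not the spacer; leave it alone.
- bowl: white enamelled bowl, 120 mm across the rim, 50 mm tall; origin at the centre of its underside. Bystander.
- specimen: black cylindrical asphalt specimen, 101 mm across, 63.5 mm tall; origin at the centre of its underside. Bystander.
- wash_bottle: clear bottle, 66 mm across, 180 mm tall, standing; origin at the centre of its underside. Bystander.
- jar: amber jar with white cap, 60 mm across, 75 mm tall; origin at the centre of its underside. Bystander.
- spatula: steel spatula lying flat, 200 mm long along its x axis. Bystander.
- stopwatch: round pocket stopwatch lying flat, 54 mm across, 13 mm thick; origin at the centre of its underside. Bystander.

How it is judged:
By the outcome, as a careful person would: the job done as asked, in the order asked, and still so for the second after the job is handed in, while the arm keeps its last pose, push and grip.
It also fails if it takes over 61 s, if anything falls off the work surface, if the arm or the gripper's body presses on something with over 40 N, if the wrist force passes 120 N, or if a joint passes its speed limit or range.

## Robot

A 6-joint arm with a two-finger parallel gripper is mounted at the origin on the work surface. World frame = base frame: x ahead of the robot, y to its left, z up, the work surface at z = 0. Lengths are in m, angles in degrees, forces in N, time in s.
With the tool pointing down it reaches from about 0.4 to 0.825 m from the base axis. Payload 7 kg.
Tool frame: the origin (TCP) lies on the centre line of the jaws, within the pads' length; the fingertips stand 11 mm ahead of it and the grasp point (between the pads) lies 8 mm behind it; z points along the fingers, y is the line along which they close (so a half turn about z gives the same grasp; the last joint's range is limited). The gripper opens to 88 mm and grips with 3 to 60 N. Pads are 19 mm wide; open, the fingers measure 130 mm over their backs; the gripper's body (78 mm by 193 mm) begins 47 mm behind the grasp point.
Start: joints at [-60.785, 20.546, 0.682, 0, -70.136, -16.507], TCP at [0.148, -0.658, 0.238] pointing down, gripper open.
Joint ranges: [-176.03, 176.03], [-82.01, 121.73], [-58.28, 71.71], [-173.87, 95.51], [-174.79, -0.11], [-173.66, 173.66]. Speed limits (degrees/s): [136.94, 136.94, 172.46, 180, 180, 180].

## Interface

Orientations are given as [roll, pitch, yaw] about the fixed x, y, z axes, in that order (R = Rz(yaw) Ry(pitch) Rx(roll)).
In Python, from plant import r, capture, camera_model, job gives the robot as it stands.
- The arm moves only by the tool drive_tool, never from a script. Its argument "increments" is a list that holds one entry, the list of rows, each a list of 5 numbers: the gripper's target within -1 to 1 (fully open at 1, half-way at 0, shut at -1), then the shift along the tool's x, y, z scaled (see below), then the turn about the tool's z scaled (see below). In form: [[[gripper, tx, ty, tz, roll], ...]]. A call has 1 to 5 rows; each row is the pose to reach, as a shift and turn from the pose commanded when the call began, along the tool's axes at that moment, turning the shorter way round; what a row does not reach only later rows make up. The controller multiplies each number of a shift by 120 mm and each number of a turn by 360 degrees. A row lasts 1/8 s, in which the tool goes at most 62.5 mm and 10.7 degrees, less where a joint would pass 70% of its speed; a pose out of reach is approached as far as the arm can. A call with a number of a shift or a turn outside -1 to 1 is refused whole. A call with a gripper value outside its range is refused whole. The fingers move at their own pace and stop on an object; "squeeze" is the grip in N (left out, the last holds). Time passes only in rows, so rows that repeat a pose let the fingers close. It gives the time, the measured TCP pose, the force, the opening and the grip force at its end, in the units of the state.
- r.get_state(): the state, without advancing time (a new reading comes with each control period).
- capture(name): name is "scene" or "top" or "wrist"; returns the picture (480x640x3 uint8, red, green, blue); there is no depth.
- camera_model(name): a dict with "camera_matrix" (3x3 intrinsics, pixels), "k1" (the pictures are not rectified: a ray, as slopes to the right and down, at radius r is drawn at 1 + k1 r^2 times it, then the intrinsics apply), "rvec" (rotation vector, rad) and "tvec" (3), from world to camera coordinates, as OpenCV has them. Camera axes: x right, y down, z forward; pixel columns grow to the right and rows downward; lengths in m; the calibration is good to about 2 mm. A picture is of the moment at which its call begins: read the wrist's pose just before it. camera_model takes no time and is no camera call; for the wrist camera it gives the pose at the moment of the call.
- job.close_job(): hands the job in; it is judged then, once.
The state is a dict: "time_s": time; "joints": joint angles; "qd": joint speeds; "joint_torque": joint torques, N m; "tcp_pos": TCP position; "eef_rot": TCP orientation; "contact_force": force on the tool from outside, world axes, zero at the start; "moment": the same for the moment, N m; "gripper_width": finger opening in m; "gripper_force": force on a finger pad.
Only numpy, scipy, OpenCV 4.12 (cv2) and the standard library are available. Lean on these libraries where they do the work, as an engineer would, in place of code of your own. Each camera call takes 0.05 s, during which the arm holds its last target. There are 200 camera calls.

## Working session

There is one attempt and no reset: what is moved stays moved. The work goes in short steps, Python scripts to look and compute and a tool call to move; the robot and the scene stay as the last step left them, time stands still between calls to the robot, and variables do not carry over. Pictures are saved under pics/ and viewed, at most 10 in all, crops included, and the job is handed in when it is done.

Besides the shell and the picture viewer there is one more tool, called after "Request:" by a JSON object that holds its "api" and its "payload", one argument or row to a line. drive_tool: Moves the arm, as the interface text tells. Its arguments: {"type":"object","properties":{"increments":{"type":"array"},"squeeze":{"type":"number"}},"required":["increments"]}

```bash
ls; mkdir -p pics; cat > h.py <<'E'
import numpy as np, cv2
from plant import r, capture, camera_model, job
def snap(n,f):
    m=camera_model(n); im=capture(n); cv2.imwrite('pics/'+f+'.png',im[:,:,::-1]); 
    np.save('pics/'+f+'.npy',np.array([m],dtype=object),allow_pickle=True); return im,m
def load(f): return cv2.imread('pics/'+f+'.png')[:,:,::-1], np.load('pics/'+f+'.npy',allow_pickle=True)[0]
def ray(m,u,v):
    K=np.array(m['camera_matrix']); d=np.array([(u-K[0,2])/K[0,0],(v-K[1,2])/K[1,1]]); s=d.copy()
    for _ in range(30): s=d/(1+m['k1']*(s@s))
    R=cv2.Rodrigues(np.array(m['rvec'],float))[0]; t=np.array(m['tvec'],float).ravel()
    return -R.T@t, R.T@np.array([s[0],s[1],1])
def plane(m,u,v,z):
    c,d=ray(m,u,v); return (c+d*(z-c[2])/d[2]).round(4)
def proj(m,p):
    R=cv2.Rodrigues(np.array(m['rvec'],float))[0]; q=R@np.array(p)+np.array(m['tvec'],float).ravel()
    s=q[:2]/q[2]; s=s*(1+m['k1']*(s@s)); K=np.array(m['camera_matrix']); return (K[:2,:2]@s+K[:2,2]).round(1)
def tri(m1,p1,m2,p2):
    a,d=ray(m1,*p1); b,e=ray(m2,*p2); s=np.linalg.lstsq(np.c_[d,-e],b-a,rcond=None)[0]
    return ((a+d*s[0]+b+e*s[1])/2).round(4), np.linalg.norm(a+d*s[0]-b-e*s[1]).round(4)
def tool(dw):  # world shift -> tool units
    R=rot(); return (R.T@np.array(dw)/.12).round(4)
def rot():
    from scipy.spatial.transform import Rotation as Q
    return Q.from_euler('xyz',r.get_state()['eef_rot'],degrees=True).as_matrix()
E
python3 - <<'E'
from h import *
print(r.get_state())
for n in('top','scene','wrist'):
    im,m=snap(n,n+'0'); print(n,ray(m,320,240))
E
```

```text
pics
{'time_s': 0.0, 'joints': array([-6.07832275e+01,  2.05926658e+01,  6.34130155e-01, -1.97830018e-02,
       -7.01372852e+01, -1.65050549e+01]), 'qd': array([-0.02815968,  0.03790316, -0.00207816,  0.01735174, -0.10048992,
        0.01841302]), 'joint_torque': array([ 1.82652529e-03, -5.82714450e+01,  2.93057764e+01,  6.99691281e+00,
        6.99841767e-03, -1.70477283e-04]), 'tcp_pos': array([ 0.14837666, -0.6580022 ,  0.23661256]), 'eef_rot': array([ 1.79902844e+02, -9.39437371e-03, -1.67295012e+02]), 'contact_force': array([ 0.04228934, -0.68891658,  0.37955589]), 'moment': array([ 0.07372981,  0.10243038, -0.0059907 ]), 'gripper_force': 0.0, 'gripper_width': 0.08765988267142952}
top (array([0.47063574, 0.03316242, 1.09751153]), array([ 8.03040286e-02, -9.18789706e-04, -9.96828735e-01]))
scene (array([1.44997526, 0.57515555, 0.75052346]), array([-0.72991507, -0.43397076, -0.52815187]))
wrist (array([ 0.07222173, -0.67697617,  0.38357265]), array([ 0.28270724,  0.07274157, -0.95648474]))
```

View pics/top0.png

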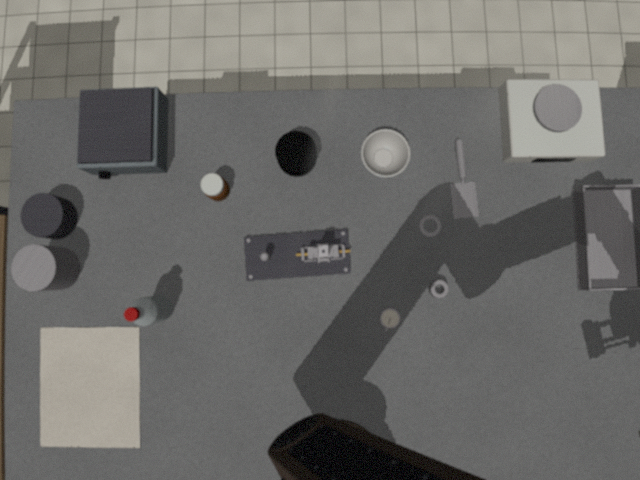

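View pics/wrist0.png

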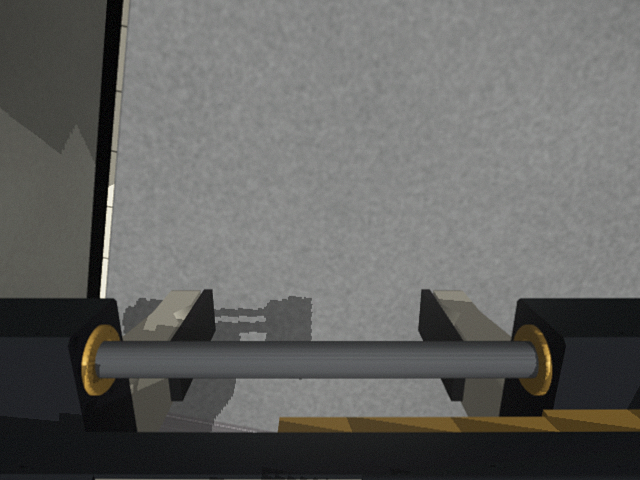

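View pics/scene0.png

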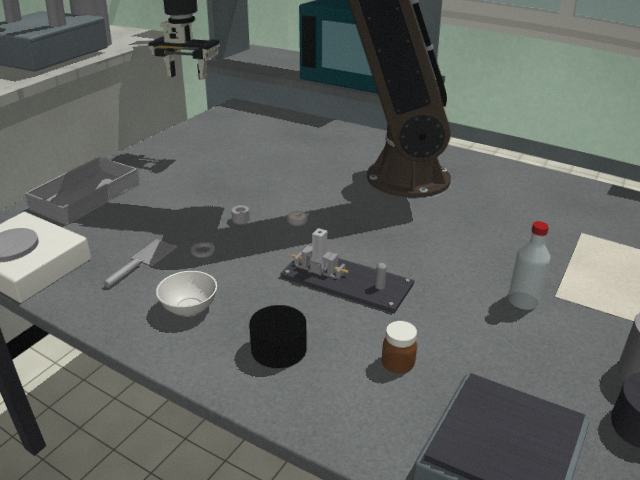

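The top view shows the spacer at about (440,288), the flat ring at (430,226), the stopwatch at (390,318), the shaft at (264,256) and the block at (323,252). The wrist view shows only bare table. The scene view confirms the spacer is the tall ring at (240,214), with the block at (319,237) and the shaft at (381,268).

```bash
python3 - <<'E'
from h import *
im,m=load('top0'); s,ms=load('scene0')
g=cv2.cvtColor(im,cv2.COLOR_RGB2GRAY)
# spacer blob
w=g[268:308,420:460]; msk=(w>130).astype('uint8'); 
for c in cv2.findContours(msk,0,2)[0]:
    if cv2.contourArea(c)>30:
        (x,y),rr=cv2.minEnclosingCircle(c); print('spacer',x+420,y+268,rr,plane(m,x+420,y+268,.03))
# plate
b=g[225:290,235:360]; L=(b<75).astype('uint8'); L=cv2.morphologyEx(L,cv2.MORPH_CLOSE,np.ones((15,15)))
L=cv2.morphologyEx(L,cv2.MORPH_OPEN,np.ones((7,7)))
c=max(cv2.findContours(L,0,2)[0],key=cv2.contourArea); R=cv2.minAreaRect(c); bx=cv2.boxPoints(R)+[235,225]
P=np.array([plane(m,*p,.012) for p in bx]); print(R,P,np.linalg.norm(np.diff(P,axis=0),axis=1),P.mean(0))
print('shaft top',plane(m,264,256,.067),'block',plane(m,323,251,.102))
print(tri(m,(264,256),ms,(381,265)),tri(m,(323,251),ms,(319,232)),tri(m,(440,287),ms,(240,209)))
cv2.imwrite('pics/c1.png',cv2.resize(im[215:335,235:395,::-1],(800,600),interpolation=2))
E
```

```text
((62.07279968261719, 25.494670867919922), (51.44782257080078, 104.23352813720703), 85.8150863647461) [[ 0.5901  0.2238  0.012 ]
 [ 0.6044 -0.0366  0.012 ]
 [ 0.4763 -0.043   0.012 ]
 [ 0.4619  0.2151  0.012 ]] [0.26079235 0.12825978 0.25850139] [0.533175 0.089825 0.012   ]
shaft top [0.5182 0.1652 0.067 ] block [0.5256 0.0259 0.102 ]
(array([0.5187, 0.1648, 0.064 ]), np.float64(0.0017)) (array([0.5262, 0.0248, 0.1011]), np.float64(0.0024)) (array([ 0.4358, -0.2562,  0.0321]), np.float64(0.0028))
```

View pics/c1.png

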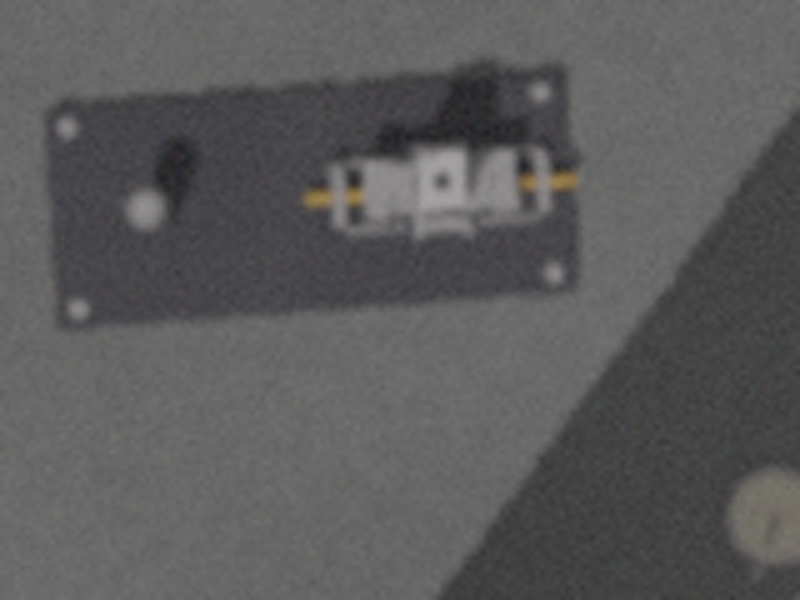

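The crop shows the shaft top at (145,210), the block top at (442,182), and four screws tilted about 4°. Those put the shaft near (0.518, 0.165) and the block near (0.526, 0.025), with the jig yaw about 3.5°. The spacer is near (0.436, -0.256).

Request:
{"api": "drive_tool", "payload": {
  "increments": [
    [[1, -0.5, 0.45, 0, 0], [1, -1, 0.9, 0, 0], [1, -1, 0.9, 0, 0]]
  ]
}}

```text
time_s: 0.52
tcp_pos: [0.2427, -0.5246, 0.2375]
eef_rot: [180.0, 0.0, -167.2]
contact_force: [0.3, -0.7, -0.7]
gripper_width: 0.088
gripper_force: 0.0
```

Request:
{"api": "drive_tool", "payload": {
  "increments": [
    [[1, -0.5, 0.45, 0, 0], [1, -1, 0.9, 0, 0], [1, -1, 0.9, 0, 0]]
  ]
}}

```text
time_s: 0.9
tcp_pos: [0.3361, -0.3928, 0.2377]
eef_rot: [180.0, 0.0, -167.2]
contact_force: [0.8, 0.2, 1.0]
gripper_width: 0.0876
gripper_force: 0.0
```

Request:
{"api": "drive_tool", "payload": {
  "increments": [
    [[1, -0.4, 0.4, 0, -0.029], [1, -0.8, 0.8, 0, -0.058], [1, -1, 0.9, 0, -0.087], [1, -1, 0.9, 0, -0.116], [1, -1, 0.9, 0, -0.145]]
  ]
}}

```text
time_s: 1.52
tcp_pos: [0.4287, -0.2624, 0.2373]
eef_rot: [180.0, 0.0, -114.7]
contact_force: [-1.1, -0.1, 0.7]
gripper_width: 0.0876
gripper_force: 0.0
```

```bash
python3 - <<'E'
from h import *
s=r.get_state(); print(s['time_s'],s['tcp_pos'],s['eef_rot'],s['joints'])
print(tool(np.array([.436,-.256,.15])-s['tcp_pos']))
E
```

```text
1.525 [ 0.42865028 -0.26243935  0.23734807] [ 1.79973435e+02  3.00653156e-03 -1.14665032e+02] [-9.05143055e+00  4.18372255e+00 -2.06048751e+01 -1.10627644e-02
 -6.52361781e+01 -1.56089648e+01]
[-0.0743 -0.0336  0.7279]
```

Request:
{"api": "drive_tool", "payload": {
  "increments": [
    [[1, -0.074, -0.034, 0.3, -0.028], [1, -0.074, -0.034, 0.6, -0.056], [1, -0.074, -0.034, 0.6, -0.078], [1, -0.074, -0.034, 0.6, -0.078]]
  ]
}}

```text
time_s: 2.02
tcp_pos: [0.4357, -0.2568, 0.1652]
eef_rot: [180.0, 0.0, -87.1]
contact_force: [-0.9, -0.2, 0.0]
gripper_width: 0.0877
gripper_force: 0.0
```

```bash
python3 - <<'E'
from h import *
s=r.get_state(); im,m=snap('wrist','w1'); print(s['tcp_pos'],s['eef_rot'])
print(proj(m,[.436,-.256,.03]))
E
```

```text
[ 0.43567809 -0.25684445  0.16519505] [ 1.79950791e+02  7.15687419e-03 -8.70618007e+01]
[317.5 234.5]
```

View pics/w1.png

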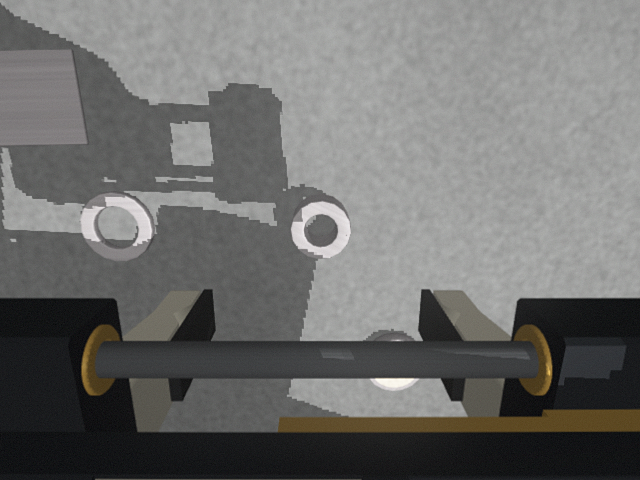

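The wrist picture shows the spacer's upper face centred at about (320.5, 229), the flat ring at (117, 226) and the stopwatch at (391, 360).

```bash
python3 - <<'E'
from h import *
im,m=load('w1'); s=r.get_state()
g=cv2.cvtColor(im,cv2.COLOR_RGB2GRAY)[185:275,280:365]; 
for c in cv2.findContours((g>195).astype('uint8'),0,2)[0]:
    if cv2.contourArea(c)>300:
        (x,y),ax,a=cv2.fitEllipse(c); print(x+280,y+185,ax)
p=plane(m,320.5,229,.03); print(p, np.linalg.norm(plane(m,291,229,.03)-plane(m,350,229,.03)))
print(tool([p[0]-s['tcp_pos'][0],p[1]-s['tcp_pos'][1],.016-s['tcp_pos'][2]]))
E
```

```text
321.51126861572266 229.2713279724121 (53.33642578125, 57.42771911621094)
[ 0.434  -0.2602  0.03  ] 0.0421574429964627
[0.0265 0.0177 1.2469]
```

Request:
{"api": "drive_tool", "payload": {
  "increments": [
    [[1, 0.026, 0.015, 0.35, 0], [1, 0.026, 0.015, 0.7, 0], [1, 0.026, 0.015, 0.9, 0], [1, 0.026, 0.015, 0.9, 0]]
  ]
}}

```text
time_s: 2.58
tcp_pos: [0.4332, -0.2599, 0.0565]
eef_rot: [179.8, 0.0, -87.2]
contact_force: [0.6, -0.1, 0.1]
gripper_width: 0.0877
gripper_force: 0.0
```

Request:
{"api": "drive_tool", "payload": {
  "increments": [
    [[1, 0, 0, 0.2, 0], [1, 0, 0, 0.34, 0], [1, 0, 0, 0.34, 0], [-0.1, 0, 0, 0.34, 0], [-0.3, 0, 0, 0.34, 0]]
  ],
  "squeeze": 25
}}

```text
time_s: 3.2
tcp_pos: [0.4351, -0.2603, 0.018]
eef_rot: [-179.9, -0.0, -87.0]
contact_force: [-0.5, 0.6, 0.7]
gripper_width: 0.073
gripper_force: 0.0
```

Request:
{"api": "drive_tool", "payload": {
  "increments": [
    [[-0.3, 0, 0, 0, 0], [-0.3, 0, 0, 0, 0], [-0.3, 0, 0, 0, 0]]
  ]
}}

```text
time_s: 3.58
tcp_pos: [0.4339, -0.2601, 0.0168]
eef_rot: [180.0, 0.0, -87.0]
contact_force: [-1.0, -0.5, 5.2]
gripper_width: 0.0433
gripper_force: 25.6
```

Request:
{"api": "drive_tool", "payload": {
  "increments": [
    [[-0.3, 0, 0, -0.4, 0], [-0.3, 0, 0, -0.8, 0], [-0.3, -0.2, -0.1, -1, 0], [-0.3, -0.6, -0.2, -1, 0], [-0.3, -1, -0.3, -1, 0]]
  ]
}}

```text
time_s: 4.2
tcp_pos: [0.4637, -0.1372, 0.1368]
eef_rot: [-180.0, 0.0, -87.1]
contact_force: [0.4, 0.7, -2.6]
gripper_width: 0.0436
gripper_force: 25.0
```

Request:
{"api": "drive_tool", "payload": {
  "increments": [
    [[-0.3, -0.4, -0.1, 0, 0], [-0.3, -0.8, -0.2, 0, 0], [-0.3, -1, -0.3, 0, 0]]
  ]
}}

```text
time_s: 4.58
tcp_pos: [0.4933, -0.0145, 0.1365]
eef_rot: [180.0, 0.0, -86.9]
contact_force: [0.0, -0.2, -2.5]
gripper_width: 0.0434
gripper_force: 25.0
```

Request:
{"api": "drive_tool", "payload": {
  "increments": [
    [[-0.3, -0.4, -0.1, 0, 0], [-0.3, -0.7, -0.2, 0, 0], [-0.3, -0.9, -0.28, 0, 0], [-0.3, -0.9, -0.28, 0, 0]]
  ]
}}

```text
time_s: 5.08
tcp_pos: [0.5219, 0.0943, 0.1363]
eef_rot: [180.0, -0.0, -86.9]
contact_force: [-0.5, -0.2, -2.7]
gripper_width: 0.0435
gripper_force: 25.0
```

```bash
python3 - <<'E'
from h import *
s=r.get_state(); im,m=snap('wrist','w2'); print(s['tcp_pos'],s['eef_rot'],s['gripper_width'],proj(m,[.518,.165,.067]))
t,mt=snap('top','top2'); print(proj(mt,s['tcp_pos']))
E
```

```text
[0.52185059 0.09426597 0.13628962] [ 1.79965472e+02 -1.42715859e-02 -8.69174784e+01] 0.043453380198413535 [318.4 373.8]
[292.1 252.4]
```

View pics/w2.png

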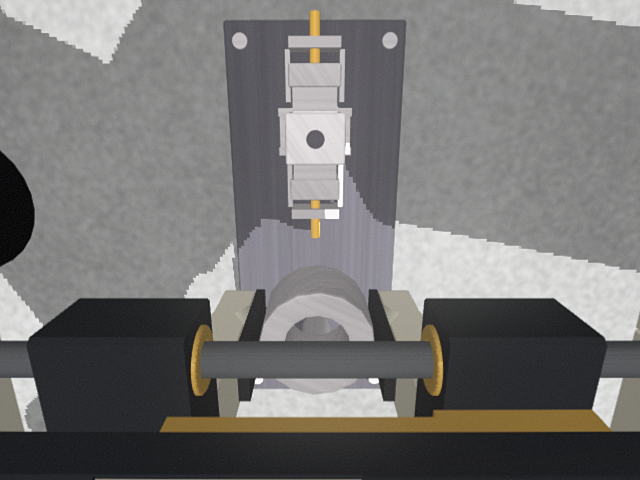

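The picture shows the ring held level, with its upper face centred near (318, 341). The block's top hole is at (315.5, 139) and the jig axis runs almost vertically in the image. The shaft is hidden behind the gripper, so I'll move past it to see it.

Request:
{"api": "drive_tool", "payload": {
  "increments": [
    [[-0.3, -0.4, 0, 0, 0], [-0.3, -0.8, 0, 0, 0], [-0.3, -1, 0, 0, 0], [-0.3, -1, 0, 0, 0]]
  ]
}}

```text
time_s: 5.68
tcp_pos: [0.5151, 0.2133, 0.1366]
eef_rot: [180.0, -0.0, -87.0]
contact_force: [0.1, -0.2, -2.4]
gripper_width: 0.0434
gripper_force: 25.0
```

```bash
python3 - <<'E'
from h import *
im,m=load('w2')
print('block',plane(m,315.5,139,.102)); T=np.array([.52185,.09427])
print('ring rel tcp',plane(m,318,341,.1495)[:2]-T, 'radius chk',plane(m,262,341,.1495)-plane(m,375,341,.1495))
for a,b in (((315,18),(315.5,228)),): print(plane(m,*a,.04)-plane(m,*b,.04))
print('screws',plane(m,239,40,.012),plane(m,390,40,.012))
s=r.get_state(); im,m=snap('wrist','w3'); print(s['tcp_pos'],s['eef_rot'],proj(m,[.518,.165,.067]))
E
```

```text
block [0.5273 0.0232 0.102 ]
ring rel tcp [ 0.00075 -0.00107] radius chk [0.0417 0.0022 0.    ]
[ 0.0064 -0.1162  0.    ]
screws [ 0.5764 -0.0277  0.012 ] [ 0.4853 -0.0326  0.012 ]
[0.51505895 0.21330247 0.13655801] [ 1.79976434e+02 -1.20772883e-02 -8.69532693e+01] [318.  179.7]
```

View pics/w3.png

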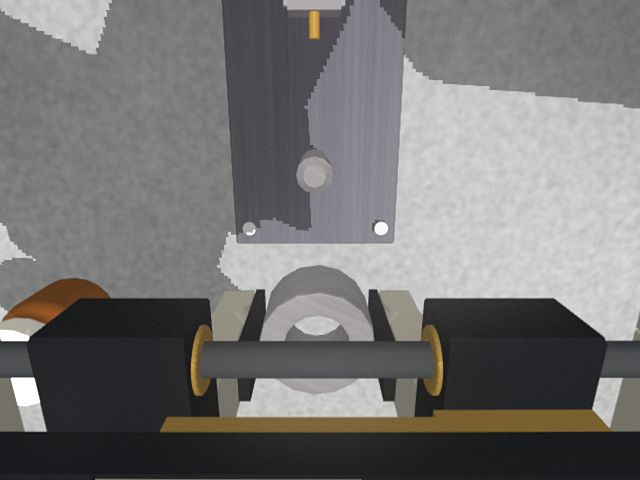

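The shaft's top face is at about (314.5, 174) and the ring is still level in the jaws.

```bash
python3 - <<'E'
from h import *
im,m=load('w3'); s=r.get_state()
p=plane(m,314.5,174,.067); print(p,'dia',plane(m,297,174,.067)-plane(m,332,174,.067))
t=p[:2]-[0.0005,-.0008]-s['tcp_pos'][:2]; print(t,tool([*t,0]))
# screws near shaft: jig frame x=+-45?; midpoint
a,b=plane(m,249.5,229,.014),plane(m,381,228,.014); print(a,b,np.degrees(np.arctan2((a-b)[1],(a-b)[0])))
E
```

```text
[0.52   0.1621 0.067 ] dia [0.0184 0.001  0.    ]
[ 0.00460526 -0.04946712] [ 4.137e-01 -1.670e-02  2.000e-04]
[0.5623 0.209  0.014 ] [0.4726 0.2036 0.014 ] 3.445086463240213
```

Request:
{"api": "drive_tool", "payload": {
  "increments": [
    [[-0.3, 0.3, -0.017, 0, 0], [-0.3, 0.41, -0.017, 0.15, 0], [-0.3, 0.41, -0.017, 0.35, 0], [-0.3, 0.41, -0.017, 0.35, 0]]
  ]
}}

```text
time_s: 6.22
tcp_pos: [0.5185, 0.1614, 0.0933]
eef_rot: [179.8, -0.1, -87.1]
contact_force: [-0.3, 0.6, -1.4]
gripper_width: 0.0434
gripper_force: 25.0
```

Request:
{"api": "drive_tool", "payload": {
  "increments": [
    [[-0.3, 0, 0, 0.05, 0], [-0.3, 0, 0, 0.1, 0], [-0.3, 0, 0, 0.15, 0], [-0.3, 0, 0, 0.15, 0]]
  ]
}}

```text
time_s: 6.72
tcp_pos: [0.5195, 0.1637, 0.0763]
eef_rot: [180.0, -0.0, -87.0]
contact_force: [0.1, -0.1, -3.0]
gripper_width: 0.0434
gripper_force: 25.0
```

Request:
{"api": "drive_tool", "payload": {
  "increments": [
    [[-0.3, 0, 0, 0.1, 0], [-0.3, 0, 0, 0.2, 0], [-0.3, 0, 0, 0.3, 0], [-0.3, 0, 0, 0.36, 0], [-0.3, 0, 0, 0.36, 0]]
  ]
}}

```text
time_s: 7.35
tcp_pos: [0.5196, 0.1636, 0.0328]
eef_rot: [179.9, -0.0, -87.0]
contact_force: [-0.3, -0.0, -2.4]
gripper_width: 0.0431
gripper_force: 25.0
```

Request:
{"api": "drive_tool", "payload": {
  "increments": [
    [[-0.3, 0, 0, 0.025, 0], [-0.3, 0, 0, 0.025, 0]]
  ]
}}

```text
time_s: 7.6
tcp_pos: [0.5199, 0.1638, 0.0306]
eef_rot: [-180.0, 0.0, -87.0]
contact_force: [-0.1, -0.5, -3.5]
gripper_width: 0.0432
gripper_force: 25.0
```

Request:
{"api": "drive_tool", "payload": {
  "increments": [
    [[-0.3, 0, 0, 0.012, 0], [-0.3, 0, 0, 0.012, 0]]
  ]
}}

```text
time_s: 7.85
tcp_pos: [0.5199, 0.1637, 0.0292]
eef_rot: [-180.0, 0.0, -87.0]
contact_force: [-0.2, -1.0, -2.7]
gripper_width: 0.0432
gripper_force: 25.0
```

Request:
{"api": "drive_tool", "payload": {
  "increments": [
    [[0.3, 0, 0, 0, 0], [1, 0, 0, 0, 0], [1, 0, 0, 0, 0], [1, 0, 0, 0, 0], [1, 0, 0, 0, 0]]
  ]
}}

```text
time_s: 8.48
tcp_pos: [0.5199, 0.1638, 0.0292]
eef_rot: [-180.0, 0.0, -87.0]
contact_force: [-0.0, 0.5, 0.0]
gripper_width: 0.0855
gripper_force: 0.0
```

Request:
{"api": "drive_tool", "payload": {
  "increments": [
    [[1, 0, 0, -0.3, 0], [1, 0, 0, -0.7, 0], [1, 0, 0, -1, 0], [1, 0, 0, -1, 0]]
  ]
}}

```text
time_s: 8.98
tcp_pos: [0.5215, 0.1648, 0.1524]
eef_rot: [-179.7, 0.2, -87.0]
contact_force: [0.5, 0.2, 0.4]
gripper_width: 0.0874
gripper_force: 0.0
```

Request:
{"api": "drive_tool", "payload": {
  "increments": [
    [[1, 0.4, 0, 0, -0.001], [1, 0.8, 0, 0, -0.001], [1, 1, 0, 0, -0.001], [1, 1, 0, 0, -0.001]]
  ]
}}

```text
time_s: 9.48
tcp_pos: [0.5255, 0.0423, 0.1483]
eef_rot: [179.9, -0.0, -86.8]
contact_force: [0.6, 0.1, -0.3]
gripper_width: 0.0877
gripper_force: 0.0
```

```bash
python3 - <<'E'
from h import *
s=r.get_state(); im,m=snap('wrist','w4'); print(s['tcp_pos'],s['eef_rot'],proj(m,[.5277,.0235,.102]),proj(m,[.52,.1635,.067]))
print(tool(np.array([.5277,.0235,.079])-s['tcp_pos']))
t,mt=snap('top','top4'); sc,ms=snap('scene','scene4')
print(proj(mt,[.52,.1637,.042]),proj(ms,[.52,.1637,.042]))
u=cv2.resize(t[215:295,230:330],(500,400)); v=cv2.resize(sc[220:320,290:390],(300,300)); v=cv2.copyMakeBorder(v,0,100,0,0,0)
cv2.imwrite('pics/c4.png',np.hstack([u,v])[:,:,::-1])
E
```

```text
[0.52551864 0.04231112 0.14831254] [ 1.79920453e+02 -2.21038709e-02 -8.67970274e+01] [316.5 246.1] [316.3 427. ]
[ 0.1574 -0.0098  0.5776]
[265.9 255.7] [380.  274.2]
```

View pics/c4.png

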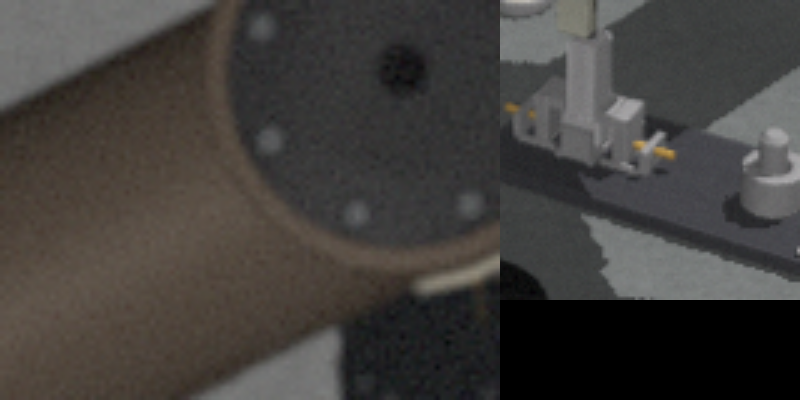

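The arm hides the jig in the top view. The scene crop shows the ring lying flat on the plate around the shaft, at about (772, 185), and the block upright in its seat.

```bash
python3 - <<'E'
from h import *
im,m=load('w4'); g=cv2.GaussianBlur(cv2.cvtColor(im,cv2.COLOR_RGB2GRAY),(3,3),0)[215:280,285:350]
for c in cv2.findContours((g<130).astype('uint8'),1,2)[0]:
    if 30<cv2.contourArea(c)<600:
        M=cv2.moments(c);x,y=M['m10']/M['m00']+285,M['m01']/M['m00']+215; print(x,y,cv2.contourArea(c),plane(m,x,y,.102))
E
```

```text
316.75612353567624 245.93716719914804 156.5 [0.5276 0.0234 0.102 ]
287.9867601246106 255.76401869158877 214.0 [0.5417 0.0294 0.102 ]
346.3912601626016 244.6971544715447 164.0 [0.513 0.022 0.102]
```

The hole measurement confirms the block at (0.5276, 0.0234).

Request:
{"api": "drive_tool", "payload": {
  "increments": [
    [[1, 0.157, -0.01, 0, 0], [1, 0.157, -0.01, 0.25, 0], [1, 0.157, -0.01, 0.5, 0], [1, 0.157, -0.01, 0.577, 0], [1, 0.157, -0.01, 0.577, 0]]
  ]
}}

```text
time_s: 10.25
tcp_pos: [0.5284, 0.0251, 0.0797]
eef_rot: [179.9, -0.0, -86.6]
contact_force: [-0.2, 0.4, -0.2]
gripper_width: 0.0878
gripper_force: 0.0
```

Request:
{"api": "drive_tool", "payload": {
  "increments": [
    [[0, 0, 0, 0, 0], [-0.6, 0, 0, 0, 0], [-0.6, 0, 0, 0, 0], [-0.6, 0, 0, 0, 0], [-0.6, 0, 0, 0, 0]]
  ],
  "squeeze": 20
}}

```text
time_s: 10.88
tcp_pos: [0.5284, 0.0252, 0.08]
eef_rot: [-180.0, 0.0, -86.7]
contact_force: [-0.7, -0.1, 0.2]
gripper_width: 0.0434
gripper_force: 0.0
```

Request:
{"api": "drive_tool", "payload": {
  "increments": [
    [[-0.6, 0, 0, 0, 0], [-0.6, 0, 0, 0, 0]]
  ]
}}

```text
time_s: 11.12
tcp_pos: [0.5283, 0.0251, 0.0798]
eef_rot: [180.0, -0.0, -86.7]
contact_force: [0.3, 0.6, -2.0]
gripper_width: 0.0259
gripper_force: 20.0
```

Request:
{"api": "drive_tool", "payload": {
  "increments": [
    [[-0.6, 0.03, 0, -0.002, 0], [-0.6, 0.06, 0, -0.003, 0], [-0.6, 0.09, 0, -0.003, 0], [-0.6, 0.12, 0, -0.001, 0], [-0.6, 0.12, 0, -0.001, 0]]
  ]
}}

```text
time_s: 11.75
tcp_pos: [0.5292, 0.0115, 0.0802]
eef_rot: [-180.0, 0.1, -86.7]
contact_force: [-2.9, 7.0, 4.2]
gripper_width: 0.026
gripper_force: 20.0
```

Request:
{"api": "drive_tool", "payload": {
  "increments": [
    [[-0.6, 0.02, 0, 0.002, 0], [-0.6, 0.04, 0, 0.003, 0], [-0.6, 0.05, 0, 0.003, 0], [-0.6, 0.05, 0, 0.003, 0]]
  ]
}}

```text
time_s: 12.25
tcp_pos: [0.5296, 0.0057, 0.0799]
eef_rot: [-180.0, 0.1, -86.7]
contact_force: [-3.7, 7.0, 3.5]
gripper_width: 0.0264
gripper_force: 20.0
```

```bash
python3 - <<'E'
from h import *
s=r.get_state(); print(s['tcp_pos'],s['contact_force'],s['moment'])
sc,ms=snap('scene','scene5'); print(proj(ms,[.5276,.0234,.102]))
cv2.imwrite('pics/c5.png',cv2.resize(sc[200:290,270:390,::-1],(800,600),interpolation=2))
E
```

```text
[0.52956453 0.00570633 0.07988197] [-3.72705998  6.97985305  3.49569145] [ 2.75946204  1.52037726 -0.01729339]
[318.6 231.7]
```

View pics/c5.png

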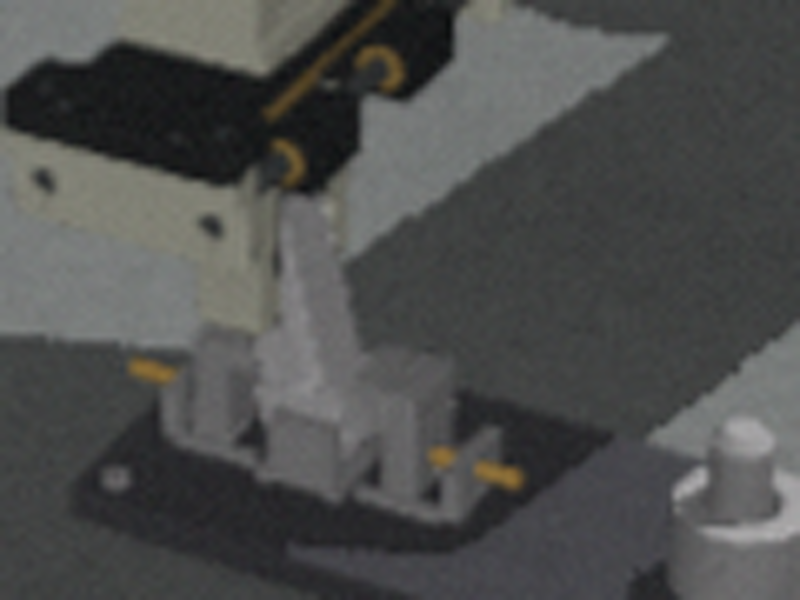

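The crop shows the block leaning clearly to -y, with its neck top near (310, 205). The -y keeper has been pushed out against the side at (205, 385). Next is the other side.

Request:
{"api": "drive_tool", "payload": {
  "increments": [
    [[-0.6, -0.04, 0, -0.002, 0], [-0.6, -0.08, 0, -0.003, 0], [-0.6, -0.12, 0, -0.003, 0], [-0.6, -0.17, 0, -0.001, 0], [-0.6, -0.17, 0, -0.001, 0]]
  ]
}}

```text
time_s: 12.92
tcp_pos: [0.5284, 0.0238, 0.081]
eef_rot: [180.0, -0.1, -86.6]
contact_force: [-3.1, -7.2, 13.6]
gripper_width: 0.0259
gripper_force: 20.0
```

Request:
{"api": "drive_tool", "payload": {
  "increments": [
    [[-0.6, -0.03, 0, -0.002, 0], [-0.6, -0.06, 0, -0.003, 0], [-0.6, -0.09, 0, -0.003, 0], [-0.6, -0.12, 0, -0.001, 0], [-0.6, -0.12, 0, -0.001, 0]]
  ]
}}

```text
time_s: 13.55
tcp_pos: [0.5275, 0.0382, 0.0806]
eef_rot: [180.0, -0.1, -86.6]
contact_force: [-0.7, -5.9, 8.6]
gripper_width: 0.0261
gripper_force: 20.0
```

Request:
{"api": "drive_tool", "payload": {
  "increments": [
    [[-0.6, -0.02, 0, 0.002, 0], [-0.6, -0.04, 0, 0.003, 0], [-0.6, -0.05, 0, 0.003, 0], [-0.6, -0.05, 0, 0.003, 0]]
  ]
}}

```text
time_s: 14.05
tcp_pos: [0.5271, 0.0452, 0.0797]
eef_rot: [180.0, -0.0, -86.6]
contact_force: [-0.8, -4.7, 5.6]
gripper_width: 0.0259
gripper_force: 20.0
```

```bash
python3 - <<'E'
from h import *
s=r.get_state(); print(s['tcp_pos'],s['contact_force'],s['moment'])
sc,ms=snap('scene','scene6')
cv2.imwrite('pics/c6.png',cv2.resize(sc[200:290,270:390,::-1],(800,600),interpolation=2))
E
```

```text
[0.52712939 0.04524237 0.07969227] [-0.78973353 -4.68672006  5.55051813] [-1.82263731  0.56446266  0.00760501]
```

View pics/c6.png

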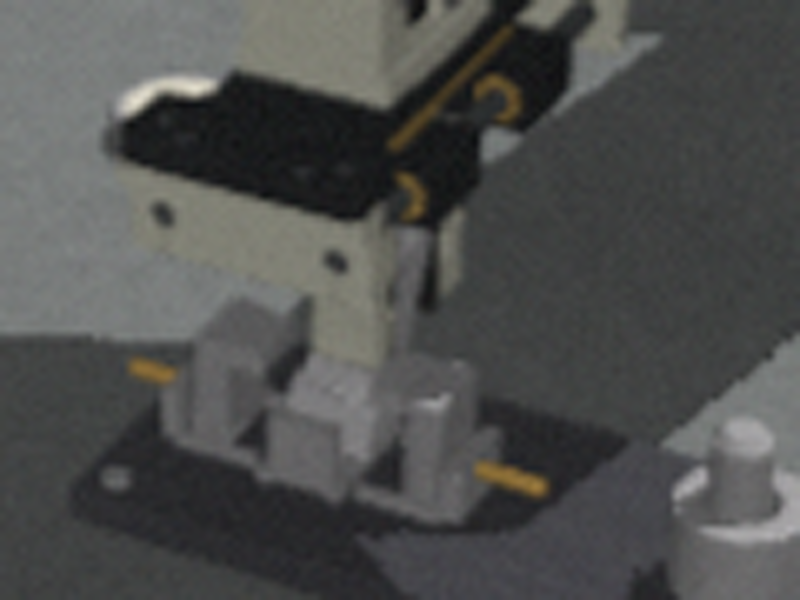

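Both keepers are now visibly pushed back, and the +y rod sticks out further, to about (545, 488). I'll return to upright, release briefly so the block settles flat, then regrip.

Request:
{"api": "drive_tool", "payload": {
  "increments": [
    [[-0.6, 0.05, 0, -0.003, 0], [-0.6, 0.09, 0, -0.004, 0], [-0.6, 0.13, 0, -0.004, 0], [-0.6, 0.17, 0, -0.002, 0], [-0.6, 0.17, 0, -0.002, 0]]
  ]
}}

```text
time_s: 14.72
tcp_pos: [0.5283, 0.0256, 0.0795]
eef_rot: [180.0, 0.1, -86.7]
contact_force: [-3.0, 3.6, 0.9]
gripper_width: 0.0258
gripper_force: 20.0
```

Request:
{"api": "drive_tool", "payload": {
  "increments": [
    [[-0.2, 0, 0, 0, 0], [-0.2, 0, 0, 0, 0], [-0.2, 0, 0, 0, 0], [-0.2, 0, 0, 0, 0]]
  ]
}}

```text
time_s: 15.22
tcp_pos: [0.5285, 0.0251, 0.0798]
eef_rot: [-180.0, -0.0, -86.7]
contact_force: [0.6, 0.6, -0.9]
gripper_width: 0.035
gripper_force: 0.0
```

Request:
{"api": "drive_tool", "payload": {
  "increments": [
    [[-0.6, 0, 0, 0, 0], [-0.6, 0, 0, 0, 0], [-0.6, 0, 0, 0, 0], [-0.6, 0, 0, 0, 0], [-0.6, 0, 0, 0, 0]]
  ],
  "squeeze": 30
}}

```text
time_s: 15.85
tcp_pos: [0.5284, 0.0252, 0.0797]
eef_rot: [180.0, -0.0, -86.7]
contact_force: [-0.1, -0.9, 0.2]
gripper_width: 0.0229
gripper_force: 30.0
```

```bash
python3 - <<'E'
from h import *
s=r.get_state(); print(s['gripper_width'],s['gripper_force'],s['contact_force'],s['moment'])
sc,ms=snap('scene','scene7'); cv2.imwrite('pics/c7.png',cv2.resize(sc[200:290,270:390,::-1],(800,600),interpolation=2))
a,_=load('scene6')
# neck/block bright strip compare: rows along image near neck
g=cv2.cvtColor(sc,cv2.COLOR_RGB2GRAY)
for y in range(228,274,2): print(y,' '.join('%3d'%k for k in g[y,292:350:2]))
print(r.get_state()['gripper_width'])
E
```

```text
0.0229170248251658 30.001284778118134 [-0.055023   -0.8919552   0.23308343] [-0.03691241  0.15887188  0.03754474]
228 123 128 128 129 119 106  58  36  26  26  29  25  73  55  47  73  64  22  38  90 117 122 118  74  62  60  62  62  66
230 126 129 128 126 132 128 127 122 113  93  72  77  95  57  58  35  25  33 103 114 119 100  71  62  65  64  64  67  63
232 125 128 129 127 126 126 126 127 126 125 127 114 103  89  79  22  20  51 105 116  83  67  62  64  62  62  63  63  62
234 126 125 126 128 126 127 126 124 125 108 129 124 110 103  80  24  25  58 115  94 114  71  65  65  65  64  58  63  62
236 126 128 129 127 125 126 123 128 121  45  87 125 111 100  78  25  22  59 111 116 117 118  95  62  61  64  61  64  63
238 122 121 122 127 129 127 124 127 126 105 112 128 111 101  69  25  22  66 119 118  62  86 117  92  64  63  64  63  62
240 118 126 125 125 121 122 125 125 128 121 127 124  99 103  54  25  30 124 137 117  97  81 163 117  67  68  66  65  70
242 123 126 123 121 118 123 122 123 108 112 124 129 113 102  56  22 117 125 118 123 114 113 194  99  63  64  67  60  65
244 124 125 125 124 123 12
[... 1094 characters left out ...]
 92  92  98 104 115 128 123 121  92  88  76 100 100  89  77  79  42  42  39  37
264  40  75  97  78  98  98  85  60  41  83  99 100  96  90  90 122  87  93  84  83  99  98  89  80  78  75  75  40  41
266  45  45  76 100  96 100  86  50  40  96 104 101 101  98  87  87  54  85  68  77 103  97  84  77  83  88  73  39  36
268  40  44  45  46  56  70  96  99  72  87  99  99 101  99  87  49  83  76  40  60  95  98  83  86  88  73  72  41  38
270  39  44  39  42  40  43  43  53  81  91  97 101 100  99  89  87  80  40  42  67  97 101  86  87  84 110 106  96  55
272  35  44  44  36  42  40  44  39  50  64  72  88  99  98  89  82  70  45  38  64 101  96  95  93  79  83  70 103 114
0.022887596631901944
```

The jaws closed to 22.9 mm instead of 26 mm, and the pixels suggest the block is tilted towards +y. I'll measure the lean from the edges before moving on.

```bash
python3 - <<'E'
from h import *
J=np.array([.5276,.0236,.012]); a=np.radians(3.3); ex=np.array([np.cos(a),np.sin(a),0]); ey=np.array([-np.sin(a),np.cos(a),0])
def onx(m,u,v,xj):
    c,d=ray(m,u,v); s=(xj-(c-J)@ex)/(d@ex); p=c+s*d-J; return (1000*np.array([p@ey,p[2]])).round(1)
def prj(m,x,y,z): return proj(m,J+ex*x+ey*y+np.array([0,0,z]))
im,m=load('scene7')
for p in ((337,242),(333.5,246),(331,250),(328,254),(325,258),(322,263)): print(p,'x+13',onx(m,*p,.013),'x-13',onx(m,*p,-.013))
def corners(l,s,slide=0):
    out={}
    for n,y,z in (('top+',11,90),('top-',-11,90),('sh+',11,30),('sh-',-11,30),('shc-',-15,30),('shc+',15,30)):
        P=np.array([y-8*s,z]); c,S=np.cos(l),np.sin(l)*s
        Y=8*s+slide+P[0]*c+P[1]*S; Z=-P[0]*S+P[1]*c
        out[n]=[prj(m,x,Y/1e3,Z/1e3).tolist() for x in(.013,-.013)]
    return out
for l in(0,.24,.4,.5): print(l,corners(l,1))
for f in('scene5','scene6','scene7'):
    i,_=load(f); cv2.imwrite('pics/z.png',i[200:290,270:390,::-1])
    d=cv2.absdiff(cv2.GaussianBlur(i,(3,3),0),cv2.GaussianBlur(load('scene4')[0],(3,3),0)).max(2)
E
```

```text
(337, 242) x+13 [48.4 86.6] x-13 [35.9 68.6]
(333.5, 246) x+13 [40.7 74.8] x-13 [28.1 56.4]
(331, 250) x+13 [35.2 63.5] x-13 [22.4 44.8]
(328, 254) x+13 [28.5 51.7] x-13 [15.5 32.7]
(325, 258) x+13 [21.7 39.7] x-13 [ 8.5 20.4]
(322, 263) x+13 [14.8 25. ] x-13 [1.4 5.3]
0 {'top+': [[320.5, 236.0], [326.4, 230.2]], 'top-': [[311.0, 233.4], [316.9, 227.6]], 'sh+': [[320.4, 260.5], [326.1, 254.5]], 'sh-': [[311.1, 257.8], [316.9, 251.9]], 'shc-': [[309.4, 257.3], [315.2, 251.4]], 'shc+': [[322.1, 261.0], [327.8, 255.0]]}
0.24 {'top+': [[329.9, 240.0], [335.6, 234.1]], 'top-': [[320.5, 235.2], [326.3, 229.4]], 'sh+': [[323.4, 262.1], [329.1, 256.0]], 'sh-': [[314.3, 257.3], [320.1, 251.3]], 'shc-': [[312.7, 256.4], [318.5, 250.5]], 'shc+': [[325.1, 262.9], [330.7, 256.8]]}
0.4 {'top+': [[335.8, 243.7], [341.4, 237.8]], 'top-': [[326.9, 237.6], [332.7, 231.8]], 'sh+': [[325.3, 263.4], [330.9, 257.3]], 'sh-': [[316.7, 257.4], [322.4, 251.5]], 'shc-': [[315.1, 256.4], [320.9, 250.4]], 'shc+': [[326.8, 264.5], [332.4, 258.4]]}
0.5 {'top+': [[339.3, 246.5], [344.9, 240.5]], 'top-': [[330.8, 239.7], [336.5, 233.8]], 'sh+': [[326.4, 264.3], [332.0, 258.2]], 'sh-': [[318.2, 257.7], [323.9, 251.7]], 'shc-': [[316.7, 256.5], [322.4, 250.5]], 'shc+': [[327.9, 265.6], [333.4, 259.4]]}
```

The right edge gives a lean of about 0.45–0.5 rad to +y. The block toppled against keeper_a when I released it. I'll open up, shift towards +y, regrip the leaning neck and bring it upright without letting go.

Request:
{"api": "drive_tool", "payload": {
  "increments": [
    [[0.3, 0, 0, 0, 0], [1, 0, 0, 0, 0], [1, 0, 0, 0, 0], [1, 0, 0, 0, 0], [1, 0, 0, 0, 0]]
  ]
}}

```text
time_s: 16.52
tcp_pos: [0.5284, 0.0252, 0.0798]
eef_rot: [-180.0, 0.0, -86.7]
contact_force: [0.2, -0.1, -0.2]
gripper_width: 0.0667
gripper_force: 0.0
```

```bash
cat >> h.py <<'E'
J=np.array([.5276,.0236,.012]); _a=np.radians(3.3); ex=np.array([np.cos(_a),np.sin(_a),0]); ey=np.array([-np.sin(_a),np.cos(_a),0])
def onx(m,u,v,xj):
    c,d=ray(m,u,v); s=(xj-(c-J)@ex)/(d@ex); p=c+s*d-J; return (1000*np.array([p@ey,p[2]])).round(1)
def jig(p): q=np.array(p)-J; return (1000*np.array([q@ex,q@ey,q[2]])).round(1)
E
python3 - <<'E'
from h import *
s=r.get_state(); print(s['tcp_pos'],jig(s['tcp_pos']))
im,m=snap('wrist','w8'); sc,ms=snap('scene','scene8')
a,_=load('scene7'); g=cv2.cvtColor(sc,cv2.COLOR_RGB2GRAY)
for y in range(226,268,2): print(y,' '.join('%3d'%k for k in g[y,306:350:2]))
g=cv2.cvtColor(im,cv2.COLOR_RGB2GRAY)
print('wrist, cols 240..400 step 8')
for y in range(200,344,6): print(y,' '.join('%3d'%k for k in g[y,240:404:8]))
E
```

```text
[0.52841302 0.02518216 0.07977083] [ 0.9  1.5 67.8]
226  30  29  25  25  25  22  28  25  27  23  23  23  22  83 102 116 119  97  63  62  64  63
228  29  25  27  28  29  74  41  27  23  21  24  27  27 111 105 118  74  61  61  64  66  62
230 123 112  91  58  79  99  59  26  27  24  20  27  24 106 101  75  61  65  64  62  62  63
232 127 126 126 128 116 101  75  27  18  25  22  24  28  90  97  66  61  65  65  60  63  65
234 126 127 106 127 119 113  71  25  35  22  25  27  85 114  95  64  67  67  64  62  60  64
236 126 120  51  86 127 112  40  44 102  26  23  59 117 115 114  96  65  64  66  59  61  66
238 128 125 107 115 124 112 110 115 118  68  76 113 117  64  83 116  91  65  64  63  65  62
240 121 123 120 127 126  95 119  86  68  67 128 132 120  95  81 164 117  67  67  63  66  66
242 121 119 118 122 124 114  71  67  68 118 124 119 129 114 118 191  92  63  67  65  63  65
244 116 121 122 103  88  70  63  64  96 122 123 120 119 127 124  79  63  63  66  66  64  64
246 122 121 118 108  62  65  68  70 124 123 116 119 125 129  89  67  68  65  68  65  67  62
248 119 123 122 115  72  65  69 111 
[... 2323 characters left out ...]
  80  90  87  87  91 179 159 192 191 189 198 191 192 183 174 128  89  86  86  85  41
302  91 137  86  86  92 110 158 192 195 189 196 189 193 189 132 110  88  88  84  88  42
308 133 137  84  84  94  91 176 191 193 190 199 190 191 191  87  91  85  87  87  88  37
314 132 136 135  86  89  88 188 190 191 188 196 188 188 194  88  89  88  84  86  85  38
320 130 138 137  83  93  87 186 190 193 190 195 188 189 193  86  88  85  90  83  87  36
326 133 132 137 134  88  88 188 191 193 186 197 188 186 195  87  90  84  86  86  90  39
332 130 133 134 130  91  83 189 189 189 187 194 191 188 191  87  88  84  87  91  89  38
338 133 134 138 128  92  86 191 189 193 190 197 189 184 194  84  88  86  86  90  82  39
```

```bash
python3 - <<'E'
from h import *
im,m=load('scene8')
print('hole',onx(m,333,238.7,0))
for p in ((325,240),(321.5,245.5),(317.5,250.5),(336.8,242.5),(330,251)): print(p,onx(m,*p,.013))
for l in np.arange(.3,.65,.05): print(round(l,2),[8-8*np.cos(l)+90*np.sin(l),90*np.cos(l)+8*np.sin(l)])
E
```

```text
hole [32.9 82.8]
(325, 240) [21.2 83.4]
(321.5, 245.5) [13.3 67.8]
(317.5, 250.5) [ 4.1 52.8]
(336.8, 242.5) [47.9 85.3]
(330, 251) [33.  60.4]
0.3 [np.float64(26.954126686515714), np.float64(88.34444567459526)]
0.35 [np.float64(31.345820968211587), np.float64(87.28672661590771)]
0.4 [np.float64(35.679162855755465), np.float64(86.01083619872885)]
0.45 [np.float64(39.943321251189296), np.float64(84.51996348463076)]
0.5 [np.float64(44.12763797925528), np.float64(82.81783487896716)]
0.55 [np.float64(48.221654427283276), np.float64(80.90870481680079)]
0.6 [np.float64(52.215137686275746), np.float64(78.79734512903133)]
```

The block leans about 0.5 rad, with its underside slipped out of the slot towards -y and its neck resting on keeper_a at its stop. I'll grip the leaning neck at jig (27, 71), lift it clear of the lips, and straighten it by bringing its lower shoulder against keeper_b's lip.

Request:
{"api": "drive_tool", "payload": {
  "increments": [
    [[1, -0.08, 0, 0, 0], [1, -0.16, 0, 0.02, 0], [1, -0.22, 0, 0.035, 0], [1, -0.22, 0, 0.035, 0]]
  ]
}}

```text
time_s: 17.12
tcp_pos: [0.5267, 0.0522, 0.0753]
eef_rot: [180.0, -0.0, -86.6]
contact_force: [0.6, -0.1, 0.3]
gripper_width: 0.0876
gripper_force: 0.0
```

Request:
{"api": "drive_tool", "payload": {
  "increments": [
    [[0, 0, 0, 0, 0], [-0.6, 0, 0, 0, 0], [-0.6, 0, 0, 0, 0], [-0.6, 0, 0, 0, 0], [-0.6, 0, 0, 0, 0]]
  ],
  "squeeze": 14
}}

```text
time_s: 17.75
tcp_pos: [0.5269, 0.0515, 0.0756]
eef_rot: [-180.0, 0.0, -86.7]
contact_force: [-0.6, -0.2, 0.0]
gripper_width: 0.0431
gripper_force: 0.0
```

Request:
{"api": "drive_tool", "payload": {
  "increments": [
    [[-0.6, 0, 0, 0, 0], [-0.6, 0, 0, 0, 0], [-0.6, 0, 0, 0, 0]]
  ]
}}

```text
time_s: 18.12
tcp_pos: [0.5268, 0.0515, 0.0755]
eef_rot: [180.0, -0.0, -86.7]
contact_force: [-0.0, 0.1, -0.1]
gripper_width: 0.0259
gripper_force: 14.0
```

Request:
{"api": "drive_tool", "payload": {
  "increments": [
    [[-0.6, -0.006, 0, -0.03, 0], [-0.6, -0.008, 0, -0.065, 0], [-0.6, -0.008, 0, -0.1, 0], [-0.6, -0.008, 0, -0.135, 0], [-0.6, -0.008, 0, -0.135, 0]]
  ]
}}

```text
time_s: 18.75
tcp_pos: [0.5268, 0.0525, 0.0921]
eef_rot: [-180.0, 0.0, -86.7]
contact_force: [-0.4, 0.8, -1.6]
gripper_width: 0.0259
gripper_force: 14.0
```

```bash
cat >> h.py <<'E'
def lean(f):
    im,m=snap('scene',f); g=cv2.GaussianBlur(cv2.cvtColor(im,cv2.COLOR_RGB2GRAY),(3,3),0)
    s=r.get_state(); print('tcp jig',jig(s['tcp_pos']),s['contact_force'].round(1),s['moment'].round(2))
    return g,m
E
python3 - <<'E'
from h import *
g,m=lean('scene9')
for y in range(226,268,2): print(y,' '.join('%3d'%k for k in g[y,306:350:2]))
E
```

```text
tcp jig [ 0.9 28.9 79.9] [-1.4 -0.9 -2.6] [ 0.01  0.27 -0.05]
226 128 127 124 119 103  92  67  47  34  28  26  39  75  51  59  67  31  31  55  61  65  65
228 127 128 126 127 126 127 124 116 101  84  78  87  89  61  66  44  31  71  77  63  65  65
230 129 128 127 127 127 127 127 127 126 126 124 111  99  88  96  95  72 103  82  62  63  64
232 126 127 128 126 127 127 127 126 110 110 126 119 103  78  67 107 110 102  82  62  63  64
234 126 127 127 127 126 127 128 125  86  64 114 122 103  95 103 115 111 104  82  61  62  63
236 123 122 123 125 125 128 128 126 113  99 121 122 102  98 115 108  80 101  81  63  64  64
238 123 123 124 122 121 122 124 124 125 123 126 120  95  93 119  73  53  94  71  62  65  65
240 121 123 122 122 123 122 101 107 119 121 123 121  96  86  85  39  40  73  66  63  64  65
242 124 124 122 124 116  91  78 111 121 119 120 118 106  90  66  50  52  64  66  66  65  63
244 111 117 120 112  82  78 105 122 124 124 122 120 108  82  68  65  64  63  67  66  66  65
246  89  93  95  78  78 109 122 124 124 125 124 122 109  78  65  66  66  66  66  67  66  64
248  89  89  87  89 115 12
[... 193 characters left out ...]
 126 123 104  96  76  75  71  68  68  66  66  66  65  65
254  97  97 119 124 124 124 123 129 126 114 106  83  85  87  84  79  87  76  66  67  68  68
256  83  83  92 122 123 124 123 124 124 112  93  86  89  90  99  99 102  85  68  65  67  67
258  79  81  99 123 124 124 124 124 120 100  96  93  89  92 122 153 130  83  66  63  67  68
260  80  80 102 118 117 122 124 121 105  97 101 100  95  95 120 138 100  76  51  48  53  60
262  76  59  76  95  98 102 108 110  99  99  99  92  84  97 104 103  88  73  47  41  40  42
264  60  45  79  99  98  96  94  87  80  92  95  86  82  96  99  98  87  76  70  65  43  39
266  57  47  79 100 101 100  97  83  49  63  84  70  75  96  99  98  87  85  84  70  43  39
```

Request:
{"api": "drive_tool", "payload": {
  "increments": [
    [[-0.6, 0.03, 0, -0.005, 0], [-0.6, 0.073, 0, -0.026, 0], [-0.6, 0.1, 0, -0.045, 0], [-0.6, 0.12, 0, -0.057, 0], [-0.6, 0.12, 0, -0.057, 0]]
  ]
}}

```text
time_s: 19.42
tcp_pos: [0.5277, 0.038, 0.0987]
eef_rot: [-180.0, 0.0, -86.7]
contact_force: [-2.3, 3.1, 0.5]
gripper_width: 0.026
gripper_force: 14.0
```

```bash
python3 - <<'E'
from h import *
g,m=lean('scene10')
for y in range(222,262,2): print(y,' '.join('%3d'%k for k in g[y,296:342:2]))
E
```

```text
tcp jig [ 0.9 14.4 86.7] [-2.4  3.5  0.7] [ 1.13  0.89 -0.  ]
222 128 128 127 127 127 125 120 110  94  71  51  42  45  79  65  50  70  44  29  67 107 116 116
224 127 128 127 127 127 126 125 126 126 124 120 113 109 100  79  80  66  47  56  99 112 108  88
226 128 128 126 126 126 125 126 126 125 125 123 127 120 106 100  79  81 106 104 108 104  78  65
228 126 126 128 126 128 127 127 126 126 113  81 108 126 110  98  87  95 112 108 102  79  63  64
230 124 121 125 125 125 127 127 127 126 118  75  92 124 110  97 102 114 104  96 100  78  64  64
232 122 123 123 122 122 124 125 125 125 125 118 121 126 108  96 108 112  91  85  99  77  64  64
234 121 123 122 120 121 121 122 122 123 124 122 123 126 110  93  98 103  81  67  86  69  67  65
236 122 122 123 121 122 123 122 124 121 121 119 121 122 121  94  94  93  74  51  67  64  64  64
238 121 122 122 121 122 122 121 124 122 121 121 121 120 121 100  91  89  71  57  65  63  63  63
240 123 122 121 123 123 122 123 122 123 123 123 123 121 119 100  87  86  71  66  65  64  65  64
242 125 120 119 123 123 124 122 122 119 123 125 124 124 120 103  93  82  68  6
[... 181 characters left out ...]
  70  66  65  66  67  65  65
248  92  92  97  93  88  89  90 109 121 124 121 120 124 122  95  91  71  65  65  66  68  67  66
250  67  72  87  90  90  91  89 111 121 123 122 123 127 113  99 109  82  68  66  66  66  66  67
252  67  75  97  99  95  97  98 118 123 123 123 124 124 111 110  94  70  72  74  70  67  66  67
254  70  81  98  99  93  98 104 121 124 124 122 121 122 114  98  82  73  85  87  84  80  86  75
256  92  85  98  97  84  83  88  96 125 123 123 123 123 107  92  99 130 118 100 113 104 104  85
258  91  85  97  98  84  79  79  93 119 119 124 124 121  98  95 104 140 151 153 159 155 130  83
260  94  86  96  96  84  79  77  98 115 120 120 120 115  98 100 101 104 108 135 151 139 102  77
```

Request:
{"api": "drive_tool", "payload": {
  "increments": [
    [[-0.6, 0.049, 0, -0.025, 0], [-0.6, 0.1, 0, -0.045, 0], [-0.6, 0.13, 0, -0.055, 0], [-0.6, 0.155, 0, -0.061, 0], [-0.6, 0.155, 0, -0.061, 0]]
  ]
}}

```text
time_s: 20.1
tcp_pos: [0.5288, 0.0191, 0.106]
eef_rot: [180.0, -0.0, -86.7]
contact_force: [-0.6, 0.9, -2.2]
gripper_width: 0.0261
gripper_force: 14.0
```

```bash
python3 - <<'E'
from h import *
g,m=lean('scene11')
for y in range(230,268,2): print(y,' '.join('%3d'%k for k in g[y,290:336:2]))
E
```

```text
tcp jig [ 0.9 -4.5 94. ] [-0.9 -0.2 -2. ] [0.22 0.18 0.02]
230 121 121 121 121 121 121 122 120 120 120 119 122 107  81  92 101  98 101 111 116  95  70  65
232 122 121 123 122 123 123 121 123 123 121 120 120 115  96 102 100  97 102  97  84  69  64  64
234 125 126 122 121 123 122 121 123 126 123 121 121 118 101 107 102  97  93  69  64  64  65  64
236 123 123 123 122 123 122 120 123 125 124 124 123 118 100 106 102  98  90  66  64  65  64  62
238 124 123 123 121 120 120 120 121 119 122 124 125 119 100 109 102  99  90  68  65  65  64  65
240 119 119 124 123 120 121 123 123 118 116 114 116 116 112 119 102  98  90  68  65  67  67  66
242 120 123 127 124 120 120 124 123 123 119 115 120 120 123 121 100  98  89  68  65  65  65  65
244 123 124 124 124 123 122 125 115 111 112 108 121 120 123 122 101  98  95  73  65  66  66  66
246 112 114 116 120 124 123 112  93  89  93 112 123 121 123 122 103 102 108  86  67  65  65  66
248  71  72  75  83  90  96  93  87  89 106 124 121 120 127 124 107 110 104  84  67  65  66  66
250  65  68  67  67  71  86  90  89  89 106 123 122 122 125 127 117 111 101  84  68  68  66  65
252  70  65  66  69  76  96  98  95  96 109 122 123 123 123 123 122 114 101  82  67  72  73  71
254  94  89  76  69  82  96  98  94  97 111 120 123 123 123 123 125 113  95  75  72  84  86  84
256  83  94 101  91  88  96  97  83  82  85  82 116 121 122 123 126 112  96 106 131 117  99  99
258  66  67  84  91  84  96  96  81  79  78  79 117 123 118 118 115 107 101 117 141 148 152 157
260  65  60  81  94  84  96  96  82  79  77  89 109 117 118 106 100 100 100 100 104 109 135 151
262  57  44  75  93  84  95  97  83  74  57  76  93  94  95  95  98  99  99  97  90  84  98 105
264  45  42  67  90  85  94  95  80  56  44  80  98  98  96 109 111  83  91  94  84  83  96 100
266  43  42  48  73  91  92  93  79  57  49  78 100 101 101 101  86  48  62  84  69  74  96  99
```

The neck edges now run vertically in the image, so the block is upright. Next I'll firm up the grip, lift and centre over the seat.

Request:
{"api": "drive_tool", "payload": {
  "increments": [
    [[-0.6, 0, 0, 0, 0], [-0.6, -0.01, 0, -0.06, 0], [-0.6, -0.02, 0, -0.13, 0], [-0.6, -0.037, 0, -0.2, 0], [-0.6, -0.037, 0, -0.275, 0]]
  ],
  "squeeze": 30
}}

```text
time_s: 20.78
tcp_pos: [0.5286, 0.0242, 0.1398]
eef_rot: [-180.0, 0.0, -86.6]
contact_force: [0.5, 0.3, -1.0]
gripper_width: 0.0257
gripper_force: 30.0
```

Request:
{"api": "drive_tool", "payload": {
  "increments": [
    [[-0.6, 0, 0, 0, 0], [-0.6, 0, 0, 0, 0]]
  ]
}}

```text
time_s: 21.02
tcp_pos: [0.5283, 0.0239, 0.1388]
eef_rot: [180.0, 0.0, -86.7]
contact_force: [-0.6, 0.8, -1.9]
gripper_width: 0.0257
gripper_force: 30.0
```

```bash
python3 - <<'E'
from h import *
g,m=lean('scene12')
for y in range(222,270,2): print(y,' '.join('%3d'%k for k in g[y,296:342:2]))
def prj(x,y,z): return proj(m,J+ex*x+ey*y+np.array([0,0,z])).tolist()
for n,y,z in(('tong-',-.008,.06),('tong+',.008,.06),('sh-bot',-.015,.07),('sh+bot',.015,.07),('sh+top',.015,.09),('neck+',.011,.09),('neck-',-.011,.09)): print(n,prj(.013,y,z),prj(-.013,y,z))
E
```

```text
tcp jig [  0.6   0.3 126.6] [ 0.2  0.5 -1.7] [ 0.03  0.19 -0.01]
222 116 116 115 110 100 101 123 124 123 123 121 104 116 106  98 102 117 119 119 117 112  95  67
224  99  99 101  96 101 117 123 124 125 125 120 102 114 107  98 101 117 118 116  96  76  66  62
226 104 105 113 119 119 119 118 117 119 119 117 108 116 106  99 101 116 106  86  68  64  63  62
228 120 122 124 123 122 122 121 122 127 119 116 123 125 106 100  98  88  70  65  64  63  65  64
230 122 122 122 122 123 123 121 120 127 124 120 122 123 106  98  95  69  65  63  65  64  63  63
232 123 124 122 121 124 123 122 120 126 123 120 122 125 106 101 103  84  67  64  64  65  63  64
234 122 123 121 121 121 120 121 125 129 125 120 125 125 108 108 107  92  67  64  65  65  65  65
236 122 122 122 121 122 123 123 125 124 121 123 127 122 115 109 106  96  67  65  64  65  64  64
238 121 121 122 120 122 122 120 121 123 123 123 123 124 121 102 104  98  67  65  65  64  64  63
240 124 120 122 124 122 117  99  99 122 123 123 124 124 120 101 102  89  66  67  66  66  65  66
242 111 104 110 114 112  84  70  83 114 121 126 125 123 120 101  92  70  66
[... 823 characters left out ...]
5  91  84  61  88 100  99  99 101 104 108 136 150 140 104  91
262  93  84  96  95  82  76  58  73  92  93  83 100 107 100  98  97  91  84  99 105 103  96  90
264  91  86  94  96  79  56  44  79 100  98  97 123 126  85  91  94  84  82  96  99  97  95  98
266  74  88  92  94  80  57  48  80 100 100 101 100  93  50  64  85  69  74  97  99  98 102 137
268  44  50  61  74  86  90  74  84  98  99 100  99  92  83 112  79  47  63  95  98 101 135 154
tong- [312.3, 246.1] [318.2, 240.2]
tong+ [319.2, 248.1] [324.9, 242.1]
sh-bot [309.3, 241.2] [315.2, 235.4]
sh+bot [322.2, 244.8] [328.0, 238.9]
sh+top [322.3, 236.5] [328.1, 230.7]
neck+ [320.5, 236.0] [326.4, 230.2]
neck- [311.0, 233.4] [316.9, 227.6]
```

Request:
{"api": "drive_tool", "payload": {
  "increments": [
    [[-0.6, 0, 0, -0.018, 0], [-0.6, 0, 0, -0.018, 0], [-0.6, 0, 0, -0.018, 0]]
  ]
}}

```text
time_s: 21.45
tcp_pos: [0.5284, 0.024, 0.141]
eef_rot: [180.0, -0.0, -86.7]
contact_force: [-0.3, 0.7, -1.6]
gripper_width: 0.0259
gripper_force: 30.0
```

```bash
python3 - <<'E'
from h import *
ims=[capture('scene').astype(float) for _ in range(4)]; g=np.mean(ims,0).mean(2)
s=r.get_state(); print(jig(s['tcp_pos']))
def edge(y,a,b):
    d=np.clip(-np.diff(g[y,a:b]),0,None); d[d<2]=0; return round((d*(np.arange(a,b-1)+.5)).sum()/max(d.sum(),1e-6),2)
for y in range(218,246): print(y,edge(y,318,326),edge(y,325,332),end=' | ')
E
```

```text
[  0.9   0.3 129. ]
218 321.69 0.0 | 219 321.67 329.46 | 220 321.82 329.5 | 221 321.47 0.0 | 222 321.63 329.5 | 223 322.25 329.4 | 224 320.09 330.5 | 225 321.55 0.0 | 226 321.44 329.94 | 227 321.32 329.28 | 228 321.4 328.14 | 229 321.35 327.04 | 230 321.56 326.97 | 231 321.41 327.86 | 232 321.21 328.33 | 233 321.15 328.11 | 234 320.83 328.02 | 235 321.78 328.0 | 236 322.29 328.32 | 237 322.31 328.45 | 238 322.86 328.56 | 239 322.74 328.3 | 240 322.79 327.58 | 241 322.73 326.74 | 242 323.34 325.78 | 243 323.12 326.43 | 244 322.65 326.5 | 245 321.91 329.5 |
```

The lean is within about 2° and the underside is about 20 mm above the keepers, so I'm handing in.

```bash
python3 -c "
from h import *
print(job.close_job())"
```

```text
the job is handed in; nothing more can be done
None
```

The job is handed in: the spacer lies flat on the plate around the shaft, both keepers are pushed back, and the block is held upright (within about 2°) about 2 cm above them. One slip: the block tipped over when I briefly let go mid-job, so I regripped it and straightened it against one keeper, which means it did not come straight out.

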